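# Clamp a pine block on the T-slot bed with a T-bolt

### The job

Clamp the pine block for drilling: take the T-bolt with the red knob out of the wooden stand, drop its head through the clamp strap into the T-slot below without forcing it, and turn it clockwise until it stops square across the slot. Then tighten the knob, about an eighth of a turn past the point where it bites: the strap must hold the block firmly, but too much dents the pine. Leave the block, the strap and the things around where they are, and let go.

Things in the scene. Friction and masses are not known exactly. Their poses are not given: they have to be found in the camera images.
- t_bolt: T-bolt, upright in the stand's middle mortise. Origin: centre of the head's underside; z up the shank, x along the head's long side. Head 23 (x) by 12.5 by 7 mm, shank 11 thick, two corners cut so that below the lips it turns clockwise a quarter turn, then stops. Round red knob (36 wide, 22 high) on a neck; its collar's underside, 25 below the knob's middle, is 51 to 56 above the origin at the start.
- bolt_stand: Fixed wooden block, 60 (x) by 150 (y) by 66 mm high, origin at the centre of its underside, with three mortises. The T-bolt hangs in the middle one (17 by 29 mm, long side along y) by its collar (28 mm wide). The two others, 47 mm away along y, hold spare bolts with hex nuts that reach 22 mm above the stand.
- slot_bed: Fixed grey metal T-slot bed, 250 (x) by 150 (y) by 30 mm high, origin at the centre of its underside; two T-slots along its x, at y = -36 and +36 mm. Each is 14 mm wide between lips 9 mm thick (21 to 30 mm above the table), below them 24 mm wide and 15 mm high. A steel fence at the +x end rises to 56 mm above the table.
- slot_mouth (a point): Point on the middle line of the T-slot to be used (y = -36 mm in the bed), at the height of the bed's upper face; axes as the bed's. The knob runs on a steep thread, 10 mm a turn; clockwise from above moves it down the shank (tightens). Thread friction 0.03 N m: the bolt turns along with the knob until its head meets the stop. How far to turn on until it bites differs by half a turn and has to be felt.
- clamp_strap: Loose dark steel clamp strap, 124 (x) by 40 (y) by 34 mm high, 0.3 kg, lying along that slot: the heel (-x end) stands on the bed, the toe (+x end) on the pine block; its bar is 12 mm thick. Origin: below the bar's middle, level with the heel's foot. A through slot 16 mm wide, 54 mm long runs along the bar.
- strap_slot (a point): Centre of the strap's through slot, at the height of the strap's upper face (34 mm above the bed's upper face).
- pine_block: Pine offcut, 90 by 35 by 22 mm, lying across the bed against the fence, over the slot. Origin: centre of its underside (its own axes are turned 40 degrees from its edges). The strap holds it firmly with 15 N and dents it above 40 N; an eighth of a turn past the bite (the head drawn up under the lips, the collar on the strap) gives about 25 N.
- wax: Round wax tin, diameter 49, 40 mm high, standing on the table; a bystander.
- glue: White glue bottle with a red cap, diameter 40, 110 mm high, standing on the table; a bystander.

How it is judged (in metres and radians):
On the way, in this order (a step that is already met when the one before it is completed fails the run):
1. the T-bolt's head is in the slot of the bed, below its lips, through the strap (z of t_bolt in the frame of slot_bed between 0.004 and 0.0152 m and y of t_bolt in the frame of slot_bed between -0.0395 and -0.0325 m and horizontal distance between t_bolt and strap_slot below 0.018 m and angle between t_bolt's own z axis and vertical below 0.09 rad), for 0.05 s.
2. the head is turned square across the slot (all of step 1 and angle between the x axis of t_bolt and the y axis of slot_bed, either way round below 0.3 rad), for 0.1 s.
At the end, for the whole second after the job is handed in: The bolt stands upright through the strap with its head below the lips of the slot, square across it within 17 degrees; the strap presses on the pine block with 15 to 40 N; the block is within 8 mm and the strap within 10 mm of where they were; all is at rest and released (all of step 2 and contact force between clamp_strap and pine_block between 15 and 40 N and distance of pine_block from where it was at the start of the episode below 0.008 m and distance of clamp_strap from where it was at the start of the episode below 0.01 m and linear speed of each of t_bolt, clamp_strap below 0.02 m/s); the robot touches nothing.
It fails at once if the bolt is rammed or jammed with more than 30 N against the bed or the strap before its head is turned across the slot (not (angle between the x axis of t_bolt and the y axis of slot_bed, either way round below 0.5 rad) and (contact force between t_bolt and slot_bed above 30 N or contact force between t_bolt and clamp_strap above 30 N)).
It fails at once if the strap presses on the pine block with more than 40 N and dents it (contact force between clamp_strap and pine_block above 40 N).
It fails at once if the wax tin or the glue bottle is pushed away by more than 30 mm (distance of any of wax, glue from where it was at the start of the episode above 0.03 m).
It also fails if it takes over 72 s, if anything falls off the work surface, if the arm or the gripper's body presses on something with over 40 N, if the wrist force passes 120 N, or if a joint passes its speed limit or range.

### The arm

A 7-joint arm with a two-finger parallel gripper is mounted at the origin on the work surface; the furniture and walls round the work are solid. World frame = base frame: x ahead of the robot, y to its left, z up, the work surface at z = 0. Lengths are in mm, angles in rad, forces in N, time in s.
With the tool pointing down it reaches from about 425 to 925 mm from the base axis. Payload 6.8 kg.
Tool frame: the origin (TCP) lies between the finger pads; the fingertips stand 17 mm ahead of it and the grasp point (between the pads) lies 2 mm behind it (manip.tips_ahead is the distance from the TCP to the fingertips, in mm); z points along the fingers, y is the line along which they close (so a half turn about z gives the same grasp; the last joint's range is limited). The gripper opens to 85 mm and grips with 20 to 120 N. Pads are 22 mm wide; open, the fingers measure 114 mm over their backs; the gripper's body (76 mm by 85 mm) begins 54 mm behind the grasp point. The pads swing forward as they close: fully open they stand 13 mm farther back than shut.
Start: joints at [1.129, 0.477, 0.022, 1.555, -0.011, 1.109, -0.083], TCP at [221.163, -637.757, 248.308] pointing down, gripper open.
Joint ranges: [-2.96, 2.96], [-0.34, 2.1], [-1.41, 1.46], [0.24, 2.44], [-1.37, 4.51], [0.17, 1.92], [-2.96, 2.96]. Speed limits (rad/s): [2.39, 2.39, 3.14, 3.14, 3.14, 3.14, 3.14].

### API

Orientations are given as a unit quaternion [x, y, z, w].
In Python, from bench import manip gives the robot as it stands.
- The arm moves only by the shell command python3 -m crank 'ROWS' [FORCE]. ROWS is JSON, a list of rows, each a list of 7 numbers: the turn, a rotation vector about the tool's x, y, z in degrees, then the shift along the tool's x, y, z in cm, then the opening in per cent of the stroke, from 0 (shut) to 100 (fully open). In form: [[ax, ay, az, x, y, z, gripper], ...]. A call has 1 to 20 rows; each row is the pose to reach, as a shift and turn from the pose commanded when the call began, along the tool's axes at that moment; what a row does not reach only later rows make up. A row lasts 1/12 s, in which the tool goes at most 41.7 mm and 7.16 degrees, less where a joint would pass 70% of its speed; a pose out of reach is approached as far as the arm can. A call with a gripper value outside its range is refused whole. The fingers move at their own pace and stop on an object; FORCE is the grip in N (left out, the last holds). Time passes only in rows, so rows that repeat a pose let the fingers close. It gives the time, the measured TCP pose, the force, the opening and the grip force at its end, in the units of the state.
- manip.sense(): the state, without advancing time (a new reading comes with each control period).
- manip.read_camera(name): name is "side" or "top" or "wrist"; returns the picture (420x560x3 uint8, red, green, blue); there is no depth.
- manip.calibration(name): a dict with "vertical_fov" (degrees; the focal length in pixels is half the picture's height over the tangent of half this angle, whatever the lens; pixels are square), "cx", "cy" (the principal point, pixels), "xyz" and "rotation" of the camera in the world; the wrist camera has in their place "hand_eye" (4x4, takes a point from camera to tool coordinates, whose origin is the TCP and whose axes are the flange's). Camera axes: x right, y down, z forward; pixel columns grow to the right and rows downward; lengths in mm; the calibration is good to about 2 mm. The wrist camera is an equidistant fisheye: a pixel r from the principal point sees the ray r / f radians off the axis. A picture is of the moment at which its call begins: read the wrist's pose just before it. calibration takes no time and is no camera call.
- manip.close_job(): hands the job in; it is judged then, once.
The state is a dict: "time": time; "q": joint angles; "qvel": joint speeds; "tau": joint torques, N m; "position": TCP position; "eef_rot": TCP orientation; "force": force on the tool from outside, world axes, zero at the start; "torque": the same for the moment, N m; "finger_gap": opening from 0.0 (shut) to 1.0 (fully open); "grip_force": force on a finger pad.
Only numpy, scipy, OpenCV 4.12 (cv2) and the standard library are available. Lean on these libraries where they do the work, as an engineer would, in place of code of your own. Each camera call takes 0.05 s, during which the arm holds its last target. There are 200 camera calls.

## Working session

There is one attempt and no reset: what is moved stays moved. The work goes in short steps, Python scripts to look and compute and a shell command to move; the robot and the scene stay as the last step left them, time stands still between calls to the robot, and variables do not carry over. Pictures are saved under pics/ and viewed, at most 10 in all, crops included, and the job is handed in when it is done.

```bash
mkdir -p pics; ls
python3 - <<'E'
from bench import manip
import cv2, numpy as np
s=manip.sense(); print({k:np.round(v,3) for k,v in s.items()}, manip.tips_ahead)
for n in("side","top","wrist"):
    c=manip.calibration(n); print(n,{k:np.round(v,4).tolist() for k,v in c.items()})
    cv2.imwrite(f"pics/{n}0.png",manip.read_camera(n)[:,:,::-1])
E
```

```text
pics
{'time': np.float64(0.0), 'q': array([ 1.129,  0.478,  0.022,  1.556, -0.012,  1.109, -0.083]), 'qvel': array([ 0.001,  0.   , -0.001, -0.002, -0.001,  0.001,  0.   ]), 'tau': array([-0.0000e+00, -5.9647e+01,  1.6080e+00, -2.8120e+01,  1.2000e-02,
        9.0000e-03, -0.0000e+00]), 'position': array([ 220.953, -637.192,  247.315]), 'eef_rot': array([ 0.986,  0.166, -0.   , -0.001]), 'force': array([-0.219, -0.484,  0.416]), 'torque': array([-0.033, -0.008,  0.027]), 'grip_force': np.float64(0.0), 'finger_gap': np.float64(1.0)} 17.0
side {'vertical_fov': 51.4532, 'cx': 279.0011, 'cy': 208.4185, 'xyz': [506.19, -723.499, 696.9152], 'rotation': [0.9068, -0.067, 0.0421, -0.4141]}
top {'vertical_fov': 43.1865, 'cx': 271.5005, 'cy': 208.0563, 'xyz': [467.5752, -10.4286, 1203.1952], 'rotation': [-0.7034, 0.7082, -0.044, 0.0411]}
wrist {'vertical_fov': 65.7065, 'cx': 281.2799, 'cy': 213.611, 'hand_eye': [[0.0009, -0.9632, -0.2686, 69.1546], [1.0, 0.0006, 0.001, -1.016], [-0.0008, -0.2686, 0.9632, -124.868], [0.0, 0.0, 0.0, 1.0]]}
```

View pics/top0.png

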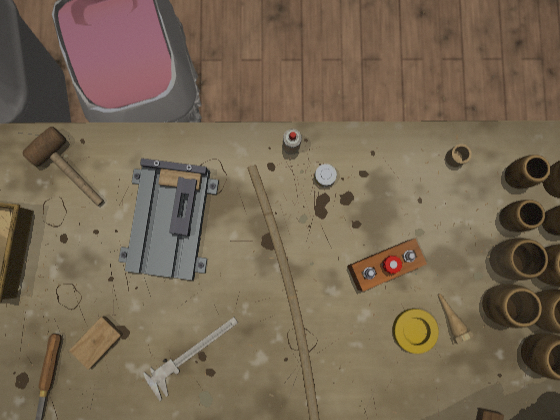

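View pics/side0.png

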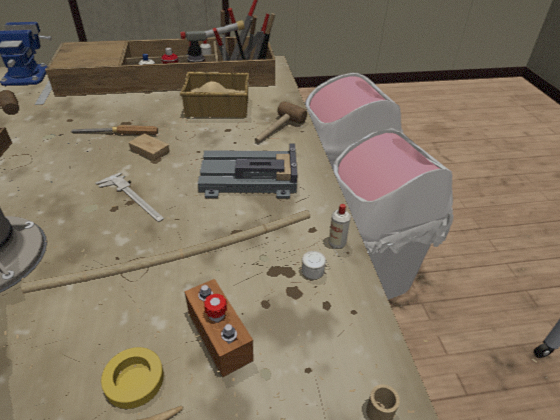

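The top view shows the stand with the red knob at about (392,265) and hex nuts at (370,273) and (409,256). The bed is around (170,220), with the dark strap at (183,207) and the pine at (180,180). The side view shows the knob at (215,305) and the strap at (258,168).

```bash
cat > h.py <<'E'
from bench import manip
import cv2, numpy as np
from scipy.spatial.transform import Rotation as R
def cam(n):
    c=manip.calibration(n); f=210/np.tan(np.radians(c["vertical_fov"]/2))
    if n!="wrist": 
        r=np.array(c["rotation"]); M=R.from_quat(r).as_matrix() if r.size==4 else r
        return f,c["cx"],c["cy"],np.array(c["xyz"]),M
    s=manip.sense(); T=R.from_quat(s["eef_rot"]).as_matrix(); H=np.array(c["hand_eye"])
    return f,c["cx"],c["cy"],T@H[:3,3]+s["position"],T@H[:3,:3]
def rays(n,uv,C):
    f,cx,cy,o,M=C; p=(np.atleast_2d(uv)-[cx,cy])/f
    if n=="wrist":
        r=np.linalg.norm(p,axis=1,keepdims=True)+1e-9; d=np.hstack([p/r*np.sin(r),np.cos(r)])
    else: d=np.hstack([p,np.ones((len(p),1))])
    return o,d@M.T
def onz(n,uv,z,C):
    o,d=rays(n,uv,C); return o+d*((z-o[2])/d[:,2:])
def shot(n,name=None):
    C=cam(n); I=manip.read_camera(n)[:,:,::-1].copy()
    if name: cv2.imwrite(f"pics/{name}.png",I)
    return I,C
def blob(m):
    k,l,s,c=cv2.connectedComponentsWithStats(m.astype(np.uint8)); i=1+np.argmax(s[1:,4]); return l==i,c[i],s[i]
def red(I):
    b,g,r=[I[:,:,i].astype(int) for i in range(3)]; return (r>110)&(g<0.35*r)&(b<0.35*r)
def ang(p): p=np.asarray(p); q=p-p.mean(0); _,_,v=np.linalg.svd(q,full_matrices=False); return np.degrees(np.arctan2(v[0,1],v[0,0]))%180
E
python3 - <<'E'
from h import *
print({n:np.round(cam(n)[4],2).tolist() for n in("side","top")})
T=cv2.imread("pics/top0.png");S=cv2.imread("pics/side0.png");L=[]
for n,I in(("top",T),("side",S)):
    C=cam(n);m=red(I); m[:, :]&=True
    x0,x1,y0,y1=(375,410,245,285) if n=="top" else (195,235,285,325)
    w=np.zeros_like(m);w[y0:y1,x0:x1]=1; _,c,s=blob(m&w); print(n,c,s); print(onz(n,c,98,C)); L.append(rays(n,c,C))
A=np.zeros((3,3));b=np.zeros(3)
for o,d in L:
    d=d[0]/np.linalg.norm(d[0]);P=np.eye(3)-np.outer(d,d);A+=P;b+=P@o
print("knob",np.linalg.solve(A,b))
C=cam("top"); h=cv2.cvtColor(T,cv2.COLOR_BGR2HSV)
m=(h[...,0]<14)&(h[...,1]>120)&(h[...,2]>60);w=np.zeros_like(m);w[225:300,340:435]=1
b_,c,s=blob(m&w); ys,xs=np.nonzero(b_); r=cv2.minAreaRect(np.c_[xs,ys].astype(np.float32)); bx=cv2.boxPoints(r); print("stand",s,bx, onz("top",bx,66,C)[:,:2])
print("nuts ang", ang(onz("top",[[370,273],[409.5,256]],88,C)))
g=T.max(2); w=np.zeros_like(m);w[165:245,160:215]=1
b_,c,s=blob((g<75)&w>0); ys,xs=np.nonzero(b_); r=cv2.minAreaRect(np.c_[xs,ys].astype(np.float32)); bx=cv2.boxPoints(r); P=onz("top",bx,64,C)[:,:2]; print("strap",s,P,P.mean(0))
cv2.imwrite("pics/c1.png",cv2.resize(T[145:295,105:255],(600,600),interpolation=cv2.INTER_CUBIC))
E
```

```text
{'side': [[0.99, -0.09, 0.13], [-0.16, -0.65, 0.75], [0.02, -0.76, -0.65]], 'top': [[-0.01, -0.99, 0.12], [-1.0, 0.01, -0.0], [0.0, -0.12, -0.99]]}
top [392.70621469 264.11864407] [384 256  18  18 177]
[[ 482.6811751  -265.91449123   98.        ]]
side [214.92920354 302.84955752] [205 294  21  18 226]
[[ 482.81814422 -265.24003723   98.        ]]
knob [ 482.75812837 -265.75560672   98.66774257]
stand [ 352  239   74   52 1466] [[350.4483  264.3793 ]
 [414.77588 236.81035]
 [426.31036 263.72415]
 [361.9828  291.2931 ]] [[ 483.20250401 -183.09454279]
 [ 541.08496293 -322.7532655 ]
 [ 483.44904443 -345.11596079]
 [ 426.29302377 -206.14094208]]
nuts ang 112.51397549341804
strap [172 168  39  77 436] [[532.29181411 202.85001419]
 [703.98638469 167.76462653]
 [689.89584766 106.43881035]
 [518.66042832 142.58191989]] [611.20861869 154.90884274]
```

View pics/c1.png

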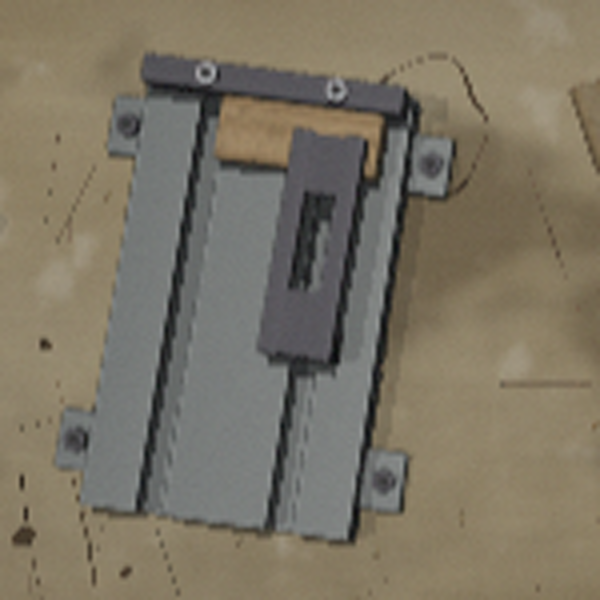

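The crop shows the strap's top face from (295,130) to (335,360) and its through slot centred at about (312,243) in crop pixels. The strap is inclined a few degrees to the bed slots. I go above the knob first.

```bash
python3 -m crank '[[0,0,-93.4,36.9,-26.6,3,100],[0,0,-93.4,36.9,-26.6,3,100],[0,0,-93.4,36.9,-26.6,3,100],[0,0,-93.4,36.9,-26.6,3,100],[0,0,-93.4,36.9,-26.6,3,100],[0,0,-93.4,36.9,-26.6,3,100],[0,0,-93.4,36.9,-26.6,3,100],[0,0,-93.4,36.9,-26.6,3,100],[0,0,-93.4,36.9,-26.6,3,100],[0,0,-93.4,36.9,-26.6,3,100],[0,0,-93.4,36.9,-26.6,3,100],[0,0,-93.4,36.9,-26.6,3,100],[0,0,-93.4,36.9,-26.6,3,100],[0,0,-93.4,36.9,-26.6,3,100],[0,0,-93.4,36.9,-26.6,3,100],[0,0,-93.4,36.9,-26.6,3,100]]'
cat >> h.py <<'E'
def yaw():
    s=manip.sense(); M=R.from_quat(s["eef_rot"]).as_matrix(); return np.degrees(np.arctan2(M[1,1],M[0,1])),M,s   # world angle of tool y
def togo(p,a=None):  # a: wanted world angle of tool y (deg, exact)
    y,M,s=yaw(); print("pos",np.round(s["position"],1),"yaw",round(y,1),"tilt",np.round(M[:2,2],4),"q7",round(s["q"][6],2)); print("shift cm",np.round(M.T@(np.array(p)-s["position"])/10,2), "az",None if a is None else round(-(a-y),1))
E
python3 - <<'E'
from h import *
I,C=shot("wrist","w1")
m=red(I);_,c,s=blob(m);print(c,s,onz("wrist",c,101,C)); togo([482.7,-265.8,89],22.5)
E
```

```text
time: 1.48
position: [482.2, -266.1, 218.2]
eef_rot: [0.557, 0.83, -0.0, -0.0]
force: [0.1, 0.2, -0.5]
finger_gap: 1.0
grip_force: 0.0
[283.73581848 213.52836305] [ 260  190   48   47 1234] [[ 484.52261208 -263.7340574   101.        ]]
pos [ 482.2 -266.2  218.2] yaw 22.3 tilt [-0.0003 -0.0001] q7 0.61
shift cm [1.000e-02 6.000e-02 1.292e+01] az -0.2
```

View pics/w1.png

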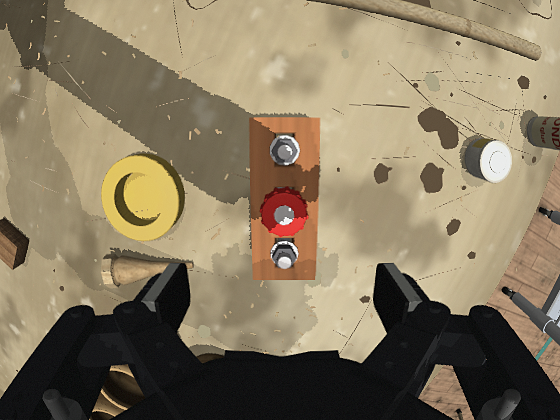

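The wrist view shows the stand aligned with the tool: the knob is at (284,214) and the nuts at (284,150) and (285,256). The fingers will pass clear of the nuts, so I descend and grip.

```bash
python3 -m crank '[[0,0,0,0.06,0.16,4,100],[0,0,0,0.06,0.16,8,100],[0,0,0,0.06,0.16,11,100],[0,0,0,0.06,0.16,12.9,100],[0,0,0,0.06,0.16,12.9,100],[0,0,0,0.06,0.16,12.9,100],[0,0,0,0.06,0.16,12.9,0],[0,0,0,0.06,0.16,12.9,0],[0,0,0,0.06,0.16,12.9,0],[0,0,0,0.06,0.16,12.9,0],[0,0,0,0.06,0.16,12.9,0],[0,0,0,0.06,0.16,12.9,0],[0,0,0,0.06,0.16,12.9,0],[0,0,0,0.06,0.16,12.9,0],[0,0,0,0.06,0.16,12.9,0],[0,0,0,0.06,0.16,12.9,0]]' 30
python3 - <<'E'
from h import *
s=manip.sense();print(s["force"],s["torque"],s["position"],s["grip_force"],s["finger_gap"])
I,C=shot("wrist","w2");m=red(I);_,c,st=blob(m);print(c,st)
E
```

```text
time: 2.87
position: [484.6, -264.8, 90.6]
eef_rot: [0.556, 0.832, -0.0, 0.001]
force: [-0.2, -0.7, 6.3]
finger_gap: 0.416
grip_force: 29.3
[-0.24051902 -0.69393877  6.32228459] [0.02570062 0.26753598 0.00507928] [ 484.61000411 -264.77462983   90.57558055] 29.326595664024353 0.4161770051539634
[281.04710053 295.8949101 ] [ 239  259   86   76 3949]
```

View pics/w2.png

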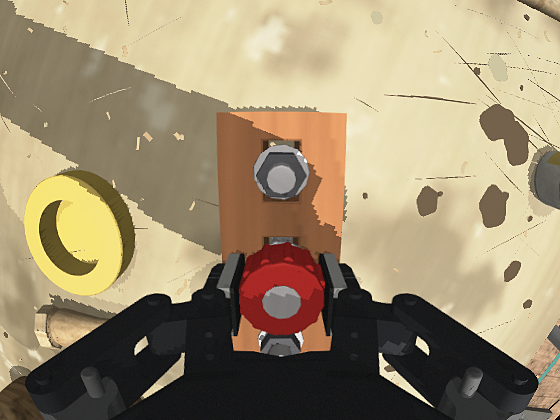

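The knob is gripped between the pads at (281,297), with the nuts clear. Now I compute the knob offset and the transit to the strap.

Run:
```python
from h import *
y,M,s=yaw(); P=onz("wrist",[[281,297],[283,252]],102,cam("wrist")); print("knob in tool",np.round((P-s["position"])@M,1))
C=cam("top"); q=np.array([[295,130],[368,138],[335,360],[262,347],[312,243]])/4+[105,145]
P=onz("top",q,64,C)[:,:2]; print(P.round(1)); print("strap ang",ang([P[:2].mean(0),P[2:4].mean(0)]),"ctr",P[:4].mean(0))
b=np.array([[205,100],[140,510],[298,370],[268,530]])/4+[105,145]; B=onz("top",b,30,C)[:,:2];print("slot angs",ang(B[:2]),ang(B[2:]))
togo([P[4,0],P[4,1],200],80)
```

```text
knob in tool [[  2.8   0.8 -11.4]
 [ 22.5   1.6 -11.5]]
[[673.9 185.8]
 [669.2 146.1]
 [548.4 162.6]
 [555.7 201.9]
 [611.9 175.8]]
strap ang 172.22917410117657 ctr [611.82267735 174.08531859]
slot angs 172.19806630502458 170.14358039619628
pos [ 484.6 -264.8   90.6] yaw 22.5 tilt [ 0.0016 -0.0012] q7 0.51
shift cm [ 35.81  28.63 -10.97] az -57.5
```

```bash
python3 -m crank '[[0,0,0,0,0,-1,0],[0,0,0,0,0,-3,0],[0,0,0,0,0,-6,0],[0,0,0,0,0,-9,0],[0,0,0,0,0,-11,0],[0,0,0,0,0,-11,0]]' && python3 -m crank '[[0,0,-59,35.5,28.6,0,0],[0,0,-59,35.5,28.6,0,0],[0,0,-59,35.5,28.6,0,0],[0,0,-59,35.5,28.6,0,0],[0,0,-59,35.5,28.6,0,0],[0,0,-59,35.5,28.6,0,0],[0,0,-59,35.5,28.6,0,0],[0,0,-59,35.5,28.6,0,0],[0,0,-59,35.5,28.6,0,0],[0,0,-59,35.5,28.6,0,0],[0,0,-59,35.5,28.6,0,0],[0,0,-59,35.5,28.6,0,0],[0,0,-59,35.5,28.6,0,0],[0,0,-59,35.5,28.6,0,0],[0,0,-59,35.5,28.6,0,0],[0,0,-59,35.5,28.6,0,0]]'
python3 - <<'E'
from h import *
s=manip.sense();print(s["force"],s["torque"],s["q"])
togo([612,175,200],81.5)
I,C=shot("wrist","w3")
S,_=shot("side","s3"); cv2.imwrite("pics/c3.png",np.hstack([cv2.resize(S[60:210,190:310],(480,600),interpolation=cv2.INTER_CUBIC)]))
E
```

```text
time: 3.42
position: [486.4, -265.2, 204.6]
eef_rot: [0.555, 0.832, 0.0, 0.004]
force: [0.3, 0.2, -1.4]
finger_gap: 0.415
grip_force: 30.4
time: 4.75
position: [612.1, 170.9, 199.0]
eef_rot: [0.075, 0.997, -0.001, -0.0]
force: [0.1, -1.1, -1.9]
finger_gap: 0.412
grip_force: 30.6
[ 0.12388861 -1.13966168 -1.87917387] [0.04680885 0.02094065 0.00213246] [ 0.15391062  0.56705796 -0.7394994   1.66378614  0.42436709  1.07893807
  0.70770487]
pos [612.1 170.9 199. ] yaw 81.4 tilt [-0.0005 -0.0014] q7 0.71
shift cm [ 0.07  0.41 -0.1 ] az -0.1
```

View pics/w3.png

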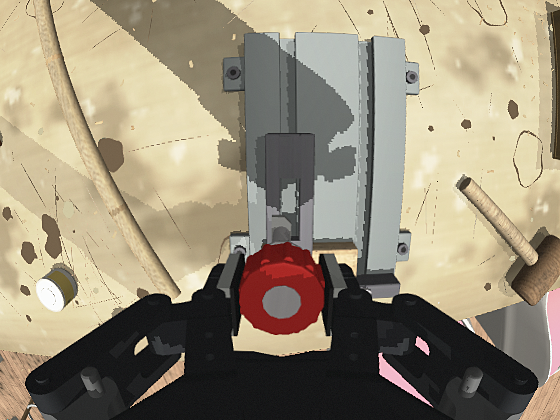

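View pics/c3.png

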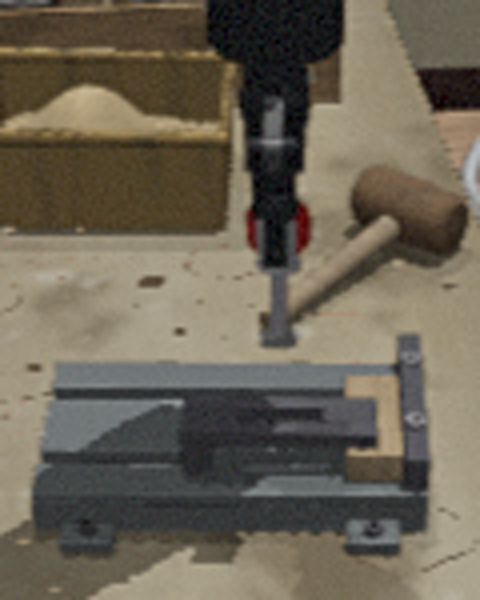

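The wrist view shows the strap ahead of the knob, spanning columns 266–313 from row 134. The bolt's head is visible at (281,230) in front of the strap slot. I zoom there.

Run:
```python
import cv2
I=cv2.imread("pics/w3.png"); J=cv2.resize(I[120:260,220:400],(771,600),interpolation=cv2.INTER_CUBIC); cv2.imwrite("pics/c4.png",cv2.convertScaleAbs(J,alpha=1.6,beta=10))
```

```text
(no output)
```

View pics/c4.png

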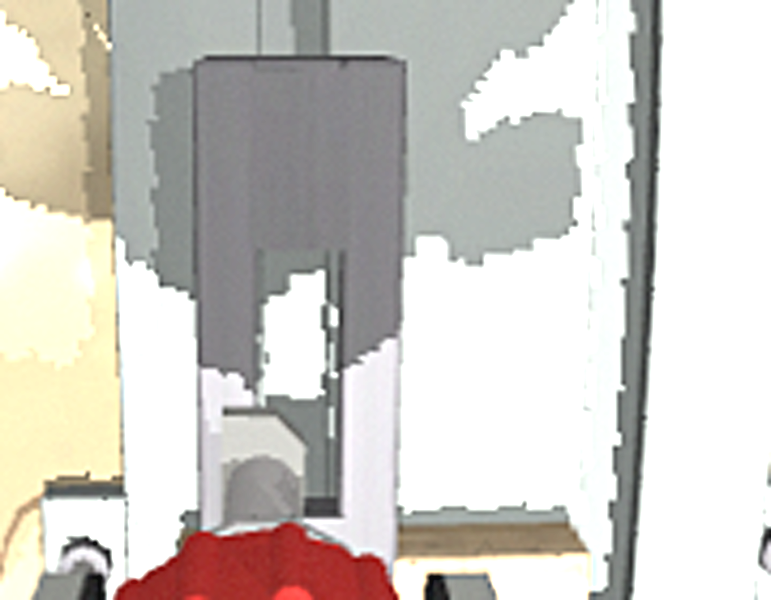

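The zoom shows the head at crop columns 222–306, with its front edge at row 410. The strap slot spans columns 258–343 and rows 250–517, and the bed slot columns 260–328 at the top. The head looks parallel to the slot and about 6 mm to its left.

Run:
```python
from h import *
y,M,s=yaw(); C=cam("wrist"); p=s["position"]
def T(uv,z): 
    P=onz("wrist",np.array(uv)/4.2833+[220,120],z,C); return ((P-p)@M).round(2),P.round(1)
print("cam",C[3])
for z in(125,130): print("head L top,L low,R, front", T([[222,412],[221,505],[306,455],[306,510],[250,410]],z)[0][:,:2].tolist())
for n,uv,z in(("sslot L",[[258,255],[257,380]],64),("sslot R",[[343,255],[343,510]],64),("ends",[[300,250],[320,517]],64),("strapL",[[198,70],[200,350]],64),("strapR",[[405,70],[400,330]],64),("strap end",[[300,58]],64),("bedslot L",[[258,2],[258,50]],30),("bedslot R",[[328,2],[328,50]],30)):
    a,b=T(uv,z); print(n,a[:,:2].tolist(),b[:,:2].tolist())
print("side head:");
```

```text
cam [544.70963477 182.96738582 324.15077518]
head L top,L low,R, front [[10.33, -4.75], [-4.42, -5.02], [3.6, 7.83], [-5.22, 7.92], [10.64, -0.58]]
head L top,L low,R, front [[11.78, -4.6], [-2.59, -4.86], [5.23, 7.66], [-3.37, 7.76], [12.09, -0.53]]
sslot L [[23.47, 0.43], [-1.02, 0.24]] [[589.0, 175.3], [613.2, 171.4]]
sslot R [[23.52, 16.53], [-27.79, 17.36]] [[591.4, 191.2], [642.3, 184.4]]
ends [[24.44, 8.37], [-29.27, 12.8]] [[589.3, 183.3], [643.0, 179.6]]
strapL [[58.49, -10.7], [4.94, -10.72]] [[552.8, 169.5], [605.7, 161.5]]
strapR [[58.7, 27.72], [8.97, 27.71]] [[558.3, 207.5], [607.5, 200.1]]
strap end [[60.72, 8.19]] [[553.4, 188.5]]
bedslot L [[71.52, 0.31], [61.38, 0.32]] [[541.5, 182.3], [551.5, 180.8]]
bedslot R [[71.59, 14.9], [61.45, 14.96]] [[543.6, 196.8], [553.7, 195.3]]
side head:
```

```bash
python3 -m crank '[[0,0,0,-0.2,0.63,1,0],[0,0,0,-0.2,0.63,2.5,0],[0,0,0,-0.2,0.63,4,0],[0,0,0,-0.2,0.63,4.5,0],[0,0,0,-0.2,0.63,4.5,0],[0,0,0,-0.2,0.63,4.5,0]]'
python3 - <<'E'
from h import *
togo([612,175,100],81.5);print(manip.sense()["force"])
I,C=shot("wrist","w5")
J=cv2.resize(I[120:260,220:400],(771,600),interpolation=cv2.INTER_CUBIC); cv2.imwrite("pics/c5.png",cv2.convertScaleAbs(J,alpha=1.4,beta=5))
E
```

```text
time: 5.35
position: [614.6, 178.9, 153.4]
eef_rot: [0.074, 0.997, -0.0, -0.001]
force: [0.6, -0.0, -0.7]
finger_gap: 0.409
grip_force: 30.6
pos [614.6 178.9 153.4] yaw 81.5 tilt [-0.0016 -0.0003] q7 0.67
shift cm [ 0.19 -0.42  5.34] az 0.0
[ 0.62575911 -0.03139778 -0.72063063]
```

View pics/c5.png

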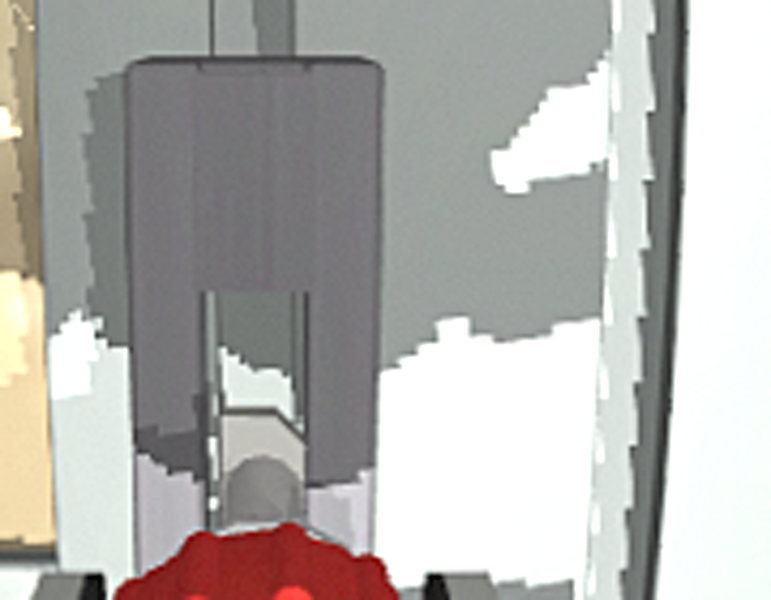

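The head is now over the strap slot: head at columns 222–306, strap slot at about 203–306, bed slot at 212–295 at the top. I compute the residual.

Run:
```python
from h import *
y,M,s=yaw(); C=cam("wrist"); p=s["position"]
T=lambda uv,z: ((onz("wrist",np.array(uv)/4.2833+[220,120],z,C)-p)@M).round(2)[:,:2].tolist()
print("head",T([[222,412],[306,455],[250,410]],82))
for n,uv,z in(("sslot",[[201,295],[305,295],[205,510],[306,430],[250,290]],64),("strap",[[128,80],[382,80],[135,500],[374,460]],64),("bed",[[211,2],[211,55],[295,2],[295,55]],30)): print(n,T(uv,z))
```

```text
head [[10.94, -4.69], [4.29, 7.76], [11.25, -0.56]]
sslot [[24.87, -8.41], [24.88, 7.96], [-11.11, -8.16], [2.67, 8.32], [25.67, -0.69]]
strap [[58.77, -19.42], [58.77, 19.59], [-9.41, -19.67], [-2.44, 19.46]]
bed [[71.07, -7.85], [61.58, -7.88], [71.06, 6.97], [61.58, 7.0]]
```

```bash
python3 -m crank '[[0,0,0,0,-0.19,0,0],[0,0,0,0,-0.19,0.4,0],[0,0,0,0,-0.19,1.2,0],[0,0,0,0,-0.19,2,0],[0,0,0,0,-0.19,2.8,0],[0,0,0,0,-0.19,3.3,0],[0,0,0,0,-0.19,3.3,0],[0,0,0,0,-0.19,3.3,0]]'
python3 - <<'E'
from h import *
togo([614.6-1.9*.148,178.9-1.9*.989,120],81.5);print(manip.sense()["force"])
I,C=shot("wrist","w6")
J=cv2.resize(I[120:260,220:400],(771,600),interpolation=cv2.INTER_CUBIC); cv2.imwrite("pics/c6.png",cv2.convertScaleAbs(J,alpha=1.4,beta=5))
E
```

```text
time: 6.07
position: [614.4, 177.1, 120.7]
eef_rot: [0.074, 0.997, -0.0, -0.0]
force: [-0.1, -1.3, -1.5]
finger_gap: 0.411
grip_force: 30.6
pos [614.4 177.1 120.7] yaw 81.5 tilt [-0.001  -0.0002] q7 0.65
shift cm [ 0.01 -0.01  0.07] az 0.0
[-0.07436228 -1.25611764 -1.46142134]
```

```bash
python3 -m crank '[[0,0,0,0,0,0.3,0],[0,0,0,0,0,0.6,0],[0,0,0,0,0,0.8,0],[0,0,0,0,0,1.0,0],[0,0,0,0,0,1.2,0],[0,0,0,0,0,1.3,0],[0,0,0,0,0,1.4,0],[0,0,0,0,0,1.5,0],[0,0,0,0,0,1.5,0],[0,0,0,0,0,1.5,0]]'
```

```text
time: 6.95
position: [614.7, 177.1, 106.3]
eef_rot: [0.074, 0.997, -0.0, 0.0]
force: [-1.3, -0.0, -1.3]
finger_gap: 0.41
grip_force: 30.6
```

```bash
python3 -m crank '[[0,0,0,0,0,0.2,0],[0,0,0,0,0,0.4,0],[0,0,0,0,0,0.6,0],[0,0,0,0,0,0.7,0],[0,0,0,0,0,0.8,0],[0,0,0,0,0,0.9,0],[0,0,0,0,0,0.9,0],[0,0,0,0,0,0.9,0]]'
```

```text
time: 7.62
position: [614.7, 177.2, 97.3]
eef_rot: [0.074, 0.997, 0.0, -0.0]
force: [0.1, 0.0, -1.0]
finger_gap: 0.411
grip_force: 30.6
```

```bash
python3 -m crank '[[0,0,0,0,0,0.2,0],[0,0,0,0,0,0.4,0],[0,0,0,0,0,0.5,0],[0,0,0,0,0,0.6,0],[0,0,0,0,0,0.7,0],[0,0,0,0,0,0.7,0],[0,0,0,0,0,0.7,0]]' && python3 -m crank '[[0,0,0,0,0,0.1,0],[0,0,0,0,0,0.2,0],[0,0,0,0,0,0.2,0],[0,0,0,0,0,0.2,0]]'
```

```text
time: 8.2
position: [614.7, 177.1, 90.2]
eef_rot: [0.074, 0.997, -0.0, -0.0]
force: [-0.5, -0.1, -0.9]
finger_gap: 0.411
grip_force: 30.6
time: 8.53
position: [614.9, 177.2, 88.7]
eef_rot: [0.074, 0.997, 0.0, 0.0]
force: [-0.3, -1.2, 1.9]
finger_gap: 0.416
grip_force: 30.9
```

Contact is light at the expected height, so the head is below the lips. Now the clockwise turn.

```bash
cat > t.py <<'E'
from h import *
y,M,s=yaw(); S=[]
for i in range(3):
    manip.read_camera("wrist"); q=manip.sense(); S.append(np.r_[q["torque"],q["tau"][6],q["force"]])
print("yaw",round(y,2),"pos",s["position"].round(1),"q7",s["q"][6].round(2),"torque,tau7,F",np.mean(S,0).round(3),"sd",np.std(S,0)[2:4].round(4))
E
python3 t.py; python3 -m crank '[[0,0,7,0,0,0,0],[0,0,14,0,0,0,0],[0,0,21,0,0,0,0],[0,0,28,0,0,0,0],[0,0,35,0,0,0,0],[0,0,40,0,0,0,0],[0,0,40,0,0,0,0]]'; python3 t.py
```

```text
yaw 81.52 pos [614.9 177.2  88.7] q7 0.62 torque,tau7,F [-0.127  0.254  0.016 -0.009 -0.622 -0.834  2.93 ] sd [0.0291 0.0001]
time: 9.27
position: [615.1, 177.7, 88.7]
eef_rot: [0.412, 0.911, 0.0, 0.001]
force: [-0.5, 0.1, 2.7]
finger_gap: 0.41
grip_force: 30.8
yaw 41.38 pos [615.1 177.7  88.7] q7 0.02 torque,tau7,F [ 0.12  -0.068 -0.047 -0.243 -0.526  0.418  2.534] sd [0.0264 0.2241]
```

```bash
python3 -m crank '[[0,0,7,0,0,0,0],[0,0,14,0,0,0,0],[0,0,21,0,0,0,0],[0,0,28,0,0,0,0],[0,0,35,0,0,0,0],[0,0,40,0,0,0,0],[0,0,40,0,0,0,0]]'; python3 t.py;  python3 -m crank '[[0,0,5,0,0,0,0],[0,0,10,0,0,0,0],[0,0,15,0,0,0,0],[0,0,20,0,0,0,0],[0,0,20,0,0,0,0],[0,0,20,0,0,0,0]]'; python3 t.py
```

```text
time: 10.0
position: [615.1, 177.4, 88.6]
eef_rot: [0.698, 0.716, 0.0, 0.0]
force: [0.8, 0.4, 4.7]
finger_gap: 0.412
grip_force: 31.0
yaw 1.47 pos [615.1 177.4  88.6] q7 -0.57 torque,tau7,F [ 0.038 -0.059 -0.035 -0.213  0.639  0.144  4.628] sd [0.031  0.2198]
time: 10.65
position: [615.3, 177.4, 88.6]
eef_rot: [0.81, 0.586, 0.001, 0.0]
force: [1.3, 0.6, 5.1]
finger_gap: 0.413
grip_force: 31.1
yaw -18.23 pos [615.3 177.4  88.6] q7 -0.87 torque,tau7,F [ 0.186 -0.414 -0.04  -0.01   2.158  1.28   4.844] sd [0.0259 0.0258]
```

```bash
sed -i 's/range(3)/range(8)/' t.py; for i in 1 2 3; do python3 -m crank '[[0,0,6,0,0,0,0],[0,0,12,0,0,0,0],[0,0,18,0,0,0,0],[0,0,20,0,0,0,0],[0,0,20,0,0,0,0]]' >/dev/null; python3 t.py; done
```

```text
yaw -38.45 pos [615.2 177.3  88.6] q7 -1.16 torque,tau7,F [ 1.310e-01 -4.850e-01  2.000e-03 -4.200e-02  2.006e+00  5.940e-01
  4.884e+00] sd [0.0287 0.0671]
yaw -58.44 pos [615.2 177.1  88.6] q7 -1.45 torque,tau7,F [ 6.000e-02 -4.100e-01  2.000e-03 -3.100e-02  1.637e+00  4.060e-01
  5.654e+00] sd [0.0356 0.0558]
yaw -78.44 pos [615.  177.1  88.6] q7 -1.74 torque,tau7,F [ 2.700e-02 -2.720e-01 -2.000e-02  2.000e-03  9.100e-01  3.780e-01
  6.325e+00] sd [0.0284 0.0525]
```

```bash
for i in 1 2 3 4; do python3 -m crank '[[0,0,5,0,0,0,0],[0,0,10,0,0,0,0],[0,0,15,0,0,0,0],[0,0,15,0,0,0,0]]' >/dev/null; python3 t.py; done
```

```text
yaw -93.59 pos [614.9 176.9  88.6] q7 -1.96 torque,tau7,F [-1.600e-02 -1.840e-01 -4.300e-02 -5.000e-03  6.250e-01  2.000e-01
  6.704e+00] sd [0.0353 0.1182]
yaw -108.59 pos [614.8 176.8  88.6] q7 -2.18 torque,tau7,F [-0.02  -0.101 -0.063  0.014  0.561  0.257  7.713] sd [0.0301 0.1134]
yaw -123.59 pos [614.7 176.7  88.6] q7 -2.39 torque,tau7,F [-0.064 -0.009 -0.087  0.012  0.293 -0.226  7.603] sd [0.0344 0.1154]
yaw -138.6 pos [614.6 176.6  88.6] q7 -2.61 torque,tau7,F [-0.064  0.07  -0.107  0.039 -0.074  0.08   8.458] sd [0.0329 0.1166]
```

```bash
python3 -m crank '[[0,0,0,0,0,0,30],[0,0,0,0,0,0,75],[0,0,0,0,0,0,75],[0,0,0,0,0,0,75],[0,0,0,0,0,0,75]]'; python3 t.py; python3 -m crank '[[0,0,-7,0,0,0,75],[0,0,-14,0,0,0,75],[0,0,-21,0,0,0,75],[0,0,-28,0,0,0,75],[0,0,-35,0,0,0,75],[0,0,-42,0,0,0,75],[0,0,-49,0,0,0,75],[0,0,-56,0,0,0,75],[0,0,-63,0,0,0,75],[0,0,-70,0,0,0,75],[0,0,-77,0,0,0,75],[0,0,-84,0,0,0,75],[0,0,-90,0,0,0,75],[0,0,-90,0,0,0,75]]'; python3 t.py;python3 -m crank '[[0,0,-7,0,0,0,75],[0,0,-14,0,0,0,75],[0,0,-21,0,0,0,75],[0,0,-28,0,0,0,75],[0,0,-35,0,0,0,75],[0,0,-42,0,0,0,75],[0,0,-49,0,0,0,75],[0,0,-56,0,0,0,75],[0,0,-63,0,0,0,75],[0,0,-70,0,0,0,75],[0,0,-77,0,0,0,75],[0,0,-84,0,0,0,75],[0,0,-90,0,0,0,75],[0,0,-90,0,0,0,75]]'; python3 t.py
python3 - <<'E'
from h import *
I,C=shot("wrist","w7"); J=np.hstack([I[100:400,140:420]]); 
T,_=shot("top","t7"); J=np.hstack([cv2.resize(J,(400,428)),cv2.resize(T[165:250,150:220],(352,428),interpolation=cv2.INTER_CUBIC)]); cv2.imwrite("pics/c7.png",J)
E
```

```text
time: 16.6
position: [613.9, 176.9, 87.5]
eef_rot: [0.912, -0.41, -0.001, 0.001]
force: [0.5, -0.6, 0.1]
finger_gap: 0.754
grip_force: 0.0
yaw -138.44 pos [613.9 176.9  87.5] q7 -2.61 torque,tau7,F [ 0.027  0.02  -0.018  0.005  0.356 -0.018 -0.285] sd [0.0259 0.0027]
time: 18.17
position: [614.8, 176.8, 88.3]
eef_rot: [0.934, 0.356, 0.0, -0.0]
force: [0.2, -0.0, 1.1]
finger_gap: 0.749
grip_force: 0.0
yaw -48.29 pos [614.8 176.8  88.3] q7 -1.31 torque,tau7,F [ 0.001 -0.005 -0.005  0.101  0.228 -0.089 -0.322] sd [0.0348 0.2191]
time: 19.73
position: [614.8, 176.9, 88.1]
eef_rot: [0.409, 0.912, -0.0, -0.0]
force: [0.4, 0.4, -0.2]
finger_gap: 0.749
grip_force: 0.0
yaw 41.68 pos [614.8 176.9  88.1] q7 0.02 torque,tau7,F [-0.013 -0.008 -0.018  0.1   -0.07  -0.3    0.542] sd [0.0314 0.2238]
```

View pics/c7.png

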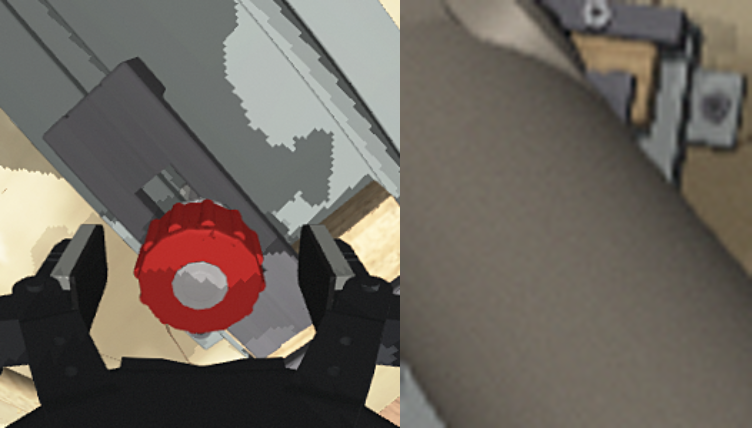

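The left view shows the knob centred between the open pads and standing over the strap, with strap and block unmoved; the arm hides the rest of the right view. The torque so far is ambiguous, so I measure the remaining slack directly. I regrip and lift in small steps until the head meets the lips.

```bash
sed -i 's/range(8)/range(4)/' t.py; python3 -m crank '[[0,0,0,0,0,0,0],[0,0,0,0,0,0,0],[0,0,0,0,0,0,0],[0,0,0,0,0,0,0],[0,0,0,0,0,0,0],[0,0,0,0,0,0,0]]' 30; python3 t.py; for i in 1 2 3 4 5 6; do python3 -m crank '[[0,0,0,0,0,-0.05,0],[0,0,0,0,0,-0.05,0]]' >/dev/null; python3 t.py; done
```

```text
time: 20.73
position: [614.8, 177.1, 88.4]
eef_rot: [0.411, 0.912, 0.0, 0.0]
force: [-0.8, -0.5, 0.6]
finger_gap: 0.412
grip_force: 29.9
yaw 41.52 pos [614.8 177.1  88.4] q7 0.02 torque,tau7,F [-0.076  0.136  0.032 -0.03  -0.172 -0.047  1.888] sd [0.0215 0.0002]
yaw 41.53 pos [614.6 177.1  88.5] q7 0.02 torque,tau7,F [ 0.063 -0.174  0.035 -0.027  0.551  0.56  -1.873] sd [0.0147 0.0005]
yaw 41.53 pos [614.4 177.   88.8] q7 0.02 torque,tau7,F [ 0.153 -0.179  0.039 -0.027  0.062  0.567 -5.554] sd [0.0344 0.0011]
yaw 41.53 pos [614.4 177.   89.6] q7 0.02 torque,tau7,F [ 0.099 -0.01   0.038 -0.027 -0.2    0.197 -6.392] sd [0.0508 0.0009]
yaw 41.53 pos [614.3 177.   89.7] q7 0.02 torque,tau7,F [ 2.0300e-01 -1.7100e-01  4.0000e-03 -2.6000e-02  5.3300e-01  6.3500e-01
 -1.1666e+01] sd [0.0333 0.0008]
yaw 41.53 pos [614.2 177.   89.9] q7 0.02 torque,tau7,F [ 4.020e-01 -4.450e-01  7.000e-03 -2.500e-02  1.613e+00  1.502e+00
 -1.919e+01] sd [0.0305 0.0008]
yaw 41.53 pos [614.  176.9  90.2] q7 0.02 torque,tau7,F [ 5.9700e-01 -6.9800e-01  2.9000e-02 -2.5000e-02  2.1400e+00  2.7580e+00
 -2.5361e+01] sd [0.0326 0.0004]
```

```bash
python3 -m crank '[[0,0,0,0,0,0.1,0],[0,0,0,0,0,0.1,0]]' >/dev/null; python3 t.py; for i in 1 2 3 4 5 6 7 8; do python3 -m crank '[[0,0,0,0,0,0.03,0],[0,0,0,0,0,0.03,0]]' >/dev/null; python3 t.py; done | cut -c1-36,60-200
```

```text
yaw 41.52 pos [614.3 176.9  90.1] q7 0.02 torque,tau7,F [  0.322  -0.24    0.029  -0.028   0.483   1.248 -21.122] sd [0.0193 0.0015]
yaw 41.52 pos [614.5 176.9  90. ] q70.101   0.078   0.022  -0.028  -0.727   0.342 -18.434] sd [0.0251 0.0004]
yaw 41.52 pos [614.7 177.   89.9] q70.148   0.361   0.037  -0.03   -1.737  -0.288 -15.967] sd [0.0237 0.0004]
yaw 41.51 pos [614.8 177.   89.8] q70.347   0.659   0.034  -0.031  -2.612  -1.806 -11.473] sd [0.0199 0.0005]
yaw 41.51 pos [615.  177.1  89.6] q7.594  0.914  0.025 -0.029 -2.918 -2.423 -6.362] sd [0.0325 0.0006]
yaw 41.52 pos [615.1 177.2  89.5] q7.731  1.08   0.027 -0.032 -3.932 -2.937 -1.291] sd [0.0328 0.001 ]
yaw 41.52 pos [615.6 177.5  89.1] q7.619  0.569  0.019 -0.028 -2.089 -2.21   1.084] sd [0.0155 0.0027]
yaw 41.52 pos [615.5 177.5  88.6] q7.416  0.094  0.014 -0.02  -0.279 -1.601  1.381] sd [0.0085 0.0018]
yaw 41.52 pos [615.4 177.5  88.5] q7.37  -0.056  0.021 -0.017  0.029 -0.989  4.94 ] sd [0.0414 0.0014]
```

Head-to-lip contact is at z≈89.5 and collar contact at ≈88.55. That leaves about 0.9 mm of slack, or roughly 33° to the bite. I turn 25° and re-measure.

```bash
python3 -m crank '[[0,0,6,0,0,0,0],[0,0,12,0,0,0,0],[0,0,18,0,0,0,0],[0,0,25,0,0,0,0],[0,0,25,0,0,0,0]]' >/dev/null; python3 t.py; for i in 1 2 3 4 5 6 7 8; do python3 -m crank '[[0,0,0,0,0,-0.03,0],[0,0,0,0,0,-0.03,0]]' >/dev/null; python3 t.py; done ; python3 -m crank '[[0,0,0,0,0,0.1,0],[0,0,0,0,0,0.1,0]]' >/dev/null;for i in 1 2 3 4 5; do python3 -m crank '[[0,0,0,0,0,0.03,0],[0,0,0,0,0,0.03,0]]' >/dev/null; python3 t.py; done
```

```text
yaw 16.22 pos [615.1 177.4  88.4] q7 -0.36 torque,tau7,F [-0.403  0.035 -0.033 -0.187  0.062 -1.561  6.371] sd [0.0158 0.2605]
yaw 16.61 pos [615.2 177.3  88.5] q7 -0.35 torque,tau7,F [-0.243 -0.224 -0.042  0.026  0.889 -1.365  4.623] sd [0.0475 0.0038]
yaw 16.54 pos [615.1 177.3  88.5] q7 -0.35 torque,tau7,F [-0.056 -0.678 -0.027  0.021  3.193 -0.62   1.465] sd [0.0192 0.0016]
yaw 16.54 pos [614.7 177.2  88.5] q7 -0.35 torque,tau7,F [ 0.088 -0.973 -0.007 -0.016  3.87   0.318 -1.391] sd [0.0384 0.0033]
yaw 16.53 pos [614.3 177.1  88.7] q7 -0.35 torque,tau7,F [ 0.137 -0.803  0.024 -0.028  2.866  0.577 -4.106] sd [0.0349 0.001 ]
yaw 16.53 pos [614.2 177.   88.9] q7 -0.35 torque,tau7,F [ 0.096 -0.74   0.037 -0.033  2.821  0.405 -7.556] sd [0.0233 0.0002]
yaw 16.53 pos [614.2 176.9  89. ] q7 -0.35 torque,tau7,F [  0.154  -0.824   0.027  -0.03    3.043   0.498 -11.989] sd [0.0157 0.0004]
yaw 16.53 pos [614.2 176.9  89.2] q7 -0.35 torque,tau7,F [  0.208  -0.938   0.038  -0.028   3.588   0.355 -17.824] sd [0.0175 0.0007]Traceback (most recent call last):
  File "t.py", line 4, in <module>
 
[... 686 characters left out ...]
last):
  File "t.py", line 4, in <module>
    manip.read_camera("wrist"); q=manip.sense(); S.append(np.r_[q["torque"],q["tau"][6],q["force"]])
    ~~~~~~~~~~~~~~~~~^^^^^^^^^
ValueError: 200 camera calls are used up
Traceback (most recent call last):
  File "t.py", line 4, in <module>
    manip.read_camera("wrist"); q=manip.sense(); S.append(np.r_[q["torque"],q["tau"][6],q["force"]])
    ~~~~~~~~~~~~~~~~~^^^^^^^^^
ValueError: 200 camera calls are used up
Traceback (most recent call last):
  File "t.py", line 4, in <module>
    manip.read_camera("wrist"); q=manip.sense(); S.append(np.r_[q["torque"],q["tau"][6],q["force"]])
    ~~~~~~~~~~~~~~~~~^^^^^^^^^
ValueError: 200 camera calls are used up
```

Slack is now about 0.2 mm, consistent with the thread pitch, so the bite is about 7° further. I turn 7 + 45 = 52° more.

```bash
cat > r.py <<'E'
from h import *
y,M,s=yaw(); print("yaw",round(y,2),"pos",s["position"].round(2),"T",s["torque"].round(3),"F",s["force"].round(2),"grip",s["grip_force"].round(1),"t",s["time"])
E
python3 r.py; for i in 1 2 ; do python3 -m crank '[[0,0,4,0,0,0,0],[0,0,8,0,0,0,0],[0,0,12,0,0,0,0],[0,0,16,0,0,0,0],[0,0,16,0,0,0,0],[0,0,16,0,0,0,0]]' >/dev/null; python3 r.py; done; python3 -m crank '[[0,0,5,0,0,0,0],[0,0,10,0,0,0,0],[0,0,15,0,0,0,0],[0,0,20,0,0,0,0],[0,0,20,0,0,0,0],[0,0,20,0,0,0,0]]' >/dev/null; python3 r.py
```

```text
Traceback (most recent call last):
  File "r.py", line 2, in <module>
    y,M,s=yaw(); print("yaw",round(y,2),"pos",s["position"].round(2),"T",s["torque"].round(3),"F",s["force"].round(2),"grip",s["grip_force"].round(1),"t",s["time"])
                                                                                                                             ^^^^^^^^^^^^^^^^^^^^^
AttributeError: 'float' object has no attribute 'round'
Traceback (most recent call last):
  File "r.py", line 2, in <module>
    y,M,s=yaw(); print("yaw",round(y,2),"pos",s["position"].round(2),"T",s["torque"].round(3),"F",s["force"].round(2),"grip",s["grip_force"].round(1),"t",s["time"])
                                                                                                                             ^^^^^^^^^^^^^^^^^^^^^
AttributeError: 'float' object has no attribute 'round'
Traceback (most recent call last):
  File "r.py", line 2, in <module>
    y,M,s=yaw(); print("yaw",round(y,2),"pos",s["position"].round(2),"T",s["torque"].round(3),"F",s["force"].round(2),"grip",s["grip_force"].round(1),"t",s["time"])
                                                                                                                             ^^^^^^^^^^^^^^^^^^^^^
AttributeError: 'float' object has no attribute 'round'
Traceback (most recent call last):
  File "r.py", line 2, in <module>
    y,M,s=yaw(); print("yaw",round(y,2),"pos",s["position"].round(2),"T",s["torque"].round(3),"F",s["force"].round(2),"grip",s["grip_force"].round(1),"t",s["time"])
                                                                                                                             ^^^^^^^^^^^^^^^^^^^^^
AttributeError: 'float' object has no attribute 'round'
```

```bash
sed -i 's/s\["grip_force"\].round(1)/s["grip_force"]/' r.py; python3 r.py
```

```text
yaw -35.32 pos [614.93 177.27  88.27] T [-0.564  1.027 -0.182] F [-4.48 -2.75  3.14] grip 35.308586955070496 t 32.3333
```

```bash
python3 -m crank '[[0,0,0,0,0,0,50],[0,0,0,0,0,0,80],[0,0,0,0,0,0,80],[0,0,0,0,0,0,80],[0,0,0,0,0,0,80],[0,0,0,0,0,0,80]]'; python3 r.py; python3 -m crank '[[0,0,0,0,0,-1,80],[0,0,0,0,0,-3,80],[0,0,0,0,0,-6,80],[0,0,0,0,0,-10,80],[0,0,0,0,0,-10,80],[0,0,0,0,0,-10,80],[0,0,0,0,0,-10,80]]'
```

```text
time: 32.83
position: [615.0, 177.4, 87.9]
eef_rot: [0.889, 0.458, 0.0, -0.0]
force: [0.4, 0.2, 0.6]
finger_gap: 0.8
grip_force: 0.0
yaw -35.45 pos [615.01 177.38  87.91] T [ 0.02  -0.013 -0.007] F [0.41 0.18 0.61] grip 0.0 t 32.8333
time: 33.42
position: [614.7, 177.1, 188.3]
eef_rot: [0.889, 0.458, 0.0, 0.0]
force: [-0.0, 0.1, -0.2]
finger_gap: 0.801
grip_force: 0.0
```

```bash
python3 -c "
from bench import manip
print(manip.close_job())"
```

```text
the job is handed in; nothing more can be done
None
```

I put the T-bolt through the strap into the T-slot, turned it clockwise to its stop, tightened it about 45° past the measured bite, released it and handed the job in at about 33 s. The final clamp force and the head's squareness were not checked directly, as the camera calls had run out, and no verdict came back.

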